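# Turn the supply turntable to the label roll

## Task

Push on the spokes of the supply turntable with a finger and turn it round until the label roll standing on it is squarely in line with the upright pin of the stand, then take the finger away and leave it at rest. Push gently and on the spokes only, without gripping them: the roll, tubs and counter must ride round upright in their places without being touched or lifted, and the other things on the table stay where they are.

Things in the scene. Friction and masses are not known exactly. Their poses are not given: they have to be found in the camera images.
- hub (a point): Point on the upright turning axis of the supply turntable, 125 mm above the table, at mid-height of its four level spokes. They sit on a boss (52 mm across, top 149 mm above the table) on a slim column (30 mm) in the middle of the deck. The turntable turns either way without end stop and stays where it is left (friction about 0.2 N m: 2.5 N at 80 mm from the axis).
- spokes: The turning part. Origin on the turning axis at table height, z up; four spokes along its +x, +y, -x, -y: round steel bars 14 mm thick, centre line 125 mm above the table, ending 118 mm from the axis in a black 22 mm ball. The four supplies stand on the deck below, midway between the spokes seen from above, none reaching above 78 mm over the table.
- deck: The round white deck fixed under the spokes, diameter 300 mm, from 15 to 24 mm above the table, with four low round lips (inner diameter 100 mm, 5 mm high), centred 92 mm from the axis. Origin on the turning axis at table height, axes as the spokes'.
- stand: The fixed steel foot of the turntable, bolted down. Origin on the turning axis at table height; its tongue with the pin lies on its -x side.
- pin_tip (a point): Top of the upright steel pin (12 mm thick with an 18 mm ball, top 75 mm above the table) on the tongue that sticks out from under the deck, 185 mm from the turning axis: it marks the pick-up place.
- label_roll_mid (a point): Centre of the white roll of labels, a short upright cylinder of diameter 92 mm, 52 mm high, with a brown core; loose on the deck, 92 mm from the axis. z up.
- tie_tub_mid (a point): Centre of the small white open tub, 70 mm across, 45 mm high; loose on the deck, 92 mm from the axis. z up.
- tally_counter_mid (a point): A point 12 mm above the deck in the pale round hand counter, 68 x 55 x 24 mm, with a wire ring; loose on the deck, about 92 mm from the axis. z up.
- tie_tub2_mid (a point): Centre of the second small white open tub, just like the first; loose on the deck, 92 mm from the axis. z up.
- label_roll: The same label roll as a whole; origin at the centre of its underside, z up.
- tie_tub: The same tub as a whole; origin at the centre of its underside, z up.
- tally_counter: The same counter as a whole; origin at the centre of its underside, z up.
- tie_tub2: The same second tub as a whole; origin at the centre of its underside, z up.
- marker_pen: Marker pen lying at the front right of the turntable, 140 mm long, 17 mm thick; origin at its underside.
- probe_thermometer: Thin folding thermometer lying right of and behind the turntable, 232 mm long, 20 mm high; origin at its underside.
Things that resemble listed ones, but are neither listed nor needed, are in the scene too. Of the things that look like the tally_counter, the largest one is meant.

How it is judged:
By the outcome, as a careful person would: the job done as asked, in the order asked, and still so for the second after the job is handed in, with the robot touching nothing.
It also fails if it takes over 45 s, if anything falls off the work surface, if the arm or the gripper's body presses on something with over 40 N, if the wrist force passes 120 N, or if a joint passes its speed limit or range.

## Robot

A 6-joint arm with a two-finger parallel gripper is mounted at the origin on a cart in front of the work surface, level with it; the furniture and walls round the work are solid. World frame = base frame: x ahead of the robot, y to its left, z up, the work surface at z = 0. Lengths are in mm, angles in rad, forces in N, time in s.
With the tool pointing down it reaches from about 275 to 750 mm from the base axis. Payload 10.2 kg.
Tool frame: the origin (TCP) lies on the front face of the gripper's body, between the roots of the fingers; the fingertips stand 73 mm ahead of it and the grasp point (between the pads) lies ctrl.grip_depth ahead of it (ctrl.grip_depth is the distance from the TCP to the grasp point, in mm); z points along the fingers, y is the direction in which the jaws open and shut (so a half turn about z gives the same grasp; the last joint's range is limited). The gripper opens to 85 mm and grips with 20 to 120 N. Pads are 22 mm wide; open, the fingers measure 114 mm over their backs; the gripper's body (76 mm by 85 mm) begins 54 mm behind the grasp point. The pads swing forward as they close: fully open they stand 13 mm farther back than shut.
Start: joints at [0.884, 0.313, 1.498, -0, 1.331, -0.223], TCP at [234.872, 469.539, 303.894] pointing down, gripper open.
Joint ranges: [-2.94, 2.94], [-0.97, 2.17], [0.19, 2.56], [-1.23, 4.37], [0.02, 3.11], [-2.88, 2.88]. Speed limits (rad/s): [2.39, 2.39, 3.01, 3.14, 3.14, 3.14].

## Interface

Orientations are given as a unit quaternion [w, x, y, z].
In Python, from rig import readout, capture, ctrl, nets gives the robot as it stands. The module is installed in compiled form; this text tells all that it offers.
- The arm moves only by the tool apply_moves, never from a script. Its argument "targets" is a list of rows, each a list of 4 numbers: the shift along the tool's x, y, z in cm, then the turn about the tool's z in degrees. A call has 1 to 8 rows; each row shifts and turns the commanded pose from where the row before left it, along the tool's axes as they then stand; what a row does not reach is not made up. A row lasts 1/10 s, in which the tool goes at most 50 mm and 8.59 degrees, less where a joint would pass 70% of its speed; a pose out of reach is approached as far as the arm can. A call with a gripper value outside its range is refused whole. "grip" is the finger opening in cm, from 0 to 8.54, set as the call begins (left out, the last holds). The fingers move at their own pace and stop on an object; "force" is the grip in N (left out, the last holds). Time passes only in rows, so rows that do not move let the fingers close. It gives the time, the measured TCP pose, the force and the opening at its end, in the units of the state.
- readout.sense(): the state, without advancing time (a new reading comes with each control period).
- capture(name): name is "side" or "top"; returns a dict with "img" (400x640x3 uint8, red, green, blue), "fov_y" (degrees; the focal length in pixels is half the picture's height over the tangent of half this angle, whatever the lens; pixels are square), "cx", "cy" (the principal point, pixels), "eye" and "rotation" of the camera in the world. Camera axes: x right, y down, z forward; pixel columns grow to the right and rows downward; lengths in mm; the calibration is good to about 2 mm. A picture is of the moment at which its call begins. There is no depth.
- ctrl.finish_job(): hands the job in, once; it reports no verdict.
Trained networks look in the newest picture that a camera, given by its name, has taken for a name from the list of things; names that differ only in an ending like _2 or _b are one class to them, and where a whole thing is asked for, a point or a joint stands for the part that bears it (a point fixed in the world has none). Each returns a list of dicts, best first, with "score" (0 to 1); they miss things now and then, are a little off and sometimes report something else, mostly with a low value. They report only what shows in the picture. A call takes as long as a camera call. They do not tell look-alikes from the thing itself.
- nets.boxes_of(camera, target): "location" ([column, row] as shares, 0 to 1, of the picture: columns of its width, rows of its height, amid what is visible of it).
The state is a dict: "time_s": time; "joints": joint angles; "dq": joint speeds; "tau": joint torques, N m; "eef_pos": TCP position; "ee_rot": TCP orientation; "force": force on the tool from outside, world axes, zero at the start; "wrist_torque": the same for the moment, N m; "grip_width": opening from 0.0 (shut) to 1.0 (fully open).
Only numpy, scipy, OpenCV 4.12 (cv2) and the standard library are available. Lean on these libraries where they do the work, as an engineer would, in place of code of your own. Each camera call takes 0.05 s, during which the arm holds its last target.

## Working session

There is one attempt and no reset: what is moved stays moved. The work goes in short steps, Python scripts to look and compute and a tool call to move; the robot and the scene stay as the last step left them, time stands still between calls to the robot, and variables do not carry over. Pictures are saved under pics/ and viewed, and the job is handed in when it is done.

Besides the shell and the picture viewer there is one more tool, called after "Emit:" by a JSON object that holds its "name" and its "arguments", one argument or row to a line. apply_moves: Moves the arm, as the interface text tells. Its arguments: {"type":"object","properties":{"targets":{"type":"array"},"grip":{"type":"number"},"force":{"type":"number"}},"required":["targets"]}

```bash
mkdir -p pics; cat > h.py <<'E'
import numpy as np, cv2
from rig import readout, capture, ctrl, nets
def cam(n):
    c=capture(n); return c
def f(c): return 200/np.tan(np.radians(c["fov_y"])/2)
def ray(c,u,v):
    d=np.array([(u-c["cx"])/f(c),(v-c["cy"])/f(c),1.]); return np.array(c["rotation"])@d
def onz(c,u,v,z):
    d=ray(c,u,v); e=np.array(c["eye"]); return e+d*(z-e[2])/d[2]
def proj(c,p):
    q=np.array(c["rotation"]).T@(np.array(p)-np.array(c["eye"])); return np.array([c["cx"]+f(c)*q[0]/q[2],c["cy"]+f(c)*q[1]/q[2]])
def save(c,n): cv2.imwrite("pics/"+n,c["img"][:,:,::-1])
E
python3 - <<'E'
from h import *
print(readout.sense(), ctrl.grip_depth)
for n in("side","top"):
    c=cam(n); save(c,n+"0.png"); print(n,c["fov_y"],c["cx"],c["cy"],c["eye"],np.round(c["rotation"],3).tolist())
    for t,z in(("hub",125),("spokes",125),("pin_tip",75),("label_roll_mid",50),("tie_tub_mid",46),("tally_counter_mid",36),("marker_pen",8),("probe_thermometer",10)):
        for r in nets.boxes_of(n,t)[:4]:
            u,v=r["location"][0]*640,r["location"][1]*400
            print(t,round(r["score"],2),round(u,1),round(v,1),np.round(onz(c,u,v,z)[:2],1))
E
```

```text
{'time_s': 0.0, 'joints': array([ 8.83622893e-01,  3.13491656e-01,  1.49842517e+00,  3.00234425e-05,
        1.33100675e+00, -2.23395165e-01]), 'dq': array([ 2.05941859e-04, -1.06955540e-04, -4.06486236e-04,  1.87199894e-06,
        2.31431710e-04, -2.08060191e-05]), 'tau': array([ 1.60817071e-04, -4.12271583e+01, -2.59741008e+01, -2.17589582e-04,
        4.08734384e-03, -2.65827322e-05]), 'eef_pos': array([234.74972559, 469.4168372 , 303.31818226]), 'ee_rot': array([-3.05709927e-04,  2.29819931e-01,  9.73232940e-01, -5.91264111e-04]), 'force': array([ 0.36192974, -0.09518786, -0.05008621]), 'wrist_torque': array([ 0.01700124,  0.02737555, -0.01523774]), 'grip_width': 1.0006743557771811} 53.900000000000006
side 55.434020452744825 324.33775826927456 210.07468353050672 [ 566.67176355 -811.22304906  550.87793506] [-0.503, 0.863, 0.039, -0.016]Traceback (most recent call last):
  File "<stdin>", line 8, in <module>
  File "h.py", line 9, in onz
    d=ray(c,u,v); e=np.array(c["eye"]); return e+d*(z-e[2])/d[2]
  File "h.py", line 7, in ray
    d=np.array([(u-c["cx"])/f(c),(v-c["cy"])/f(c),1.]); return np.array(c["rotation"])@d
                                                               ~~~~~~~~~~~~~~~~~~~~~~~^~
ValueError: matmul: Input operand 1 has a mismatch in its core dimension 0, with gufunc signature (n?,k),(k,m?)->(n?,m?) (size 3 is different from 4)
```

```bash
cat > h.py <<'E'
import numpy as np, cv2
from scipy.spatial.transform import Rotation as R
from rig import readout, capture, ctrl, nets
def cam(n):
    c=dict(capture(n)); q=np.array(c["rotation"])
    c["R"]=R.from_quat(q[[1,2,3,0]]).as_matrix(); return c
def f(c): return 200/np.tan(np.radians(c["fov_y"])/2)
def ray(c,u,v):
    d=np.array([(u-c["cx"])/f(c),(v-c["cy"])/f(c),1.]); return c["R"]@d
def onz(c,u,v,z):
    d=ray(c,u,v); e=np.array(c["eye"]); return e+d*(z-e[2])/d[2]
def proj(c,p):
    q=c["R"].T@(np.array(p)-np.array(c["eye"])); return np.array([c["cx"]+f(c)*q[0]/q[2],c["cy"]+f(c)*q[1]/q[2]])
def save(c,n): cv2.imwrite("pics/"+n,c["img"][:,:,::-1])
E
python3 - <<'E'
from h import *
for n in("side","top"):
    c=cam(n); save(c,n+"0.png"); print(n,[k for k in c],c["fov_y"],c["cx"],c["cy"],c["eye"],np.round(c["R"],3).tolist())
    for t,z in(("hub",125),("spokes",125),("pin_tip",75),("label_roll_mid",50),("tie_tub_mid",46),("tally_counter_mid",36),("marker_pen",8),("probe_thermometer",10)):
        for r in nets.boxes_of(n,t)[:4]:
            u,v=r["location"][0]*640,r["location"][1]*400
            print(t,round(r["score"],2),round(u,1),round(v,1),np.round(onz(c,u,v,z)[:2],1))
E
```

```text
side ['img', 'fov_y', 'cx', 'cy', 'eye', 'rotation', 'R'] 55.434020452744825 324.33775826927456 210.07468353050672 [ 566.67176355 -811.22304906  550.87793506] [[0.996, 0.051, -0.067], [0.083, -0.491, 0.867], [0.012, -0.87, -0.493]]
hub 0.58 337.3 236.5 [ 544.2 -168. ]
spokes 0.73 335.7 234.5 [ 540.5 -161. ]
pin_tip 0.65 271.9 232.7 [391.7 -91.7]
label_roll_mid 0.96 351.7 258.1 [ 576.1 -136.7]
label_roll_mid 0.63 337.0 236.4 [539.6 -54.3]
label_roll_mid 0.36 375.4 232.2 [631.3 -26.5]
tie_tub_mid 0.71 302.1 234.2 [454.8 -47.1]
tie_tub_mid 0.19 376.2 232.1 [633.7 -19.5]
tally_counter_mid 0.81 226.7 353.7 [ 377.4 -398.6]
tally_counter_mid 0.61 331.9 219.0 [520.9  48.2]
tally_counter_mid 0.43 377.7 199.1 [645.7 174. ]
marker_pen 0.89 235.4 316.7 [ 357.3 -289.9]
probe_thermometer 0.75 395.3 316.4 [ 665. -262.]
top ['img', 'fov_y', 'cx', 'cy', 'eye', 'rotation', 'R'] 52.037089753149445 318.6095014463441 199.43325188507188 [ 340.34465354  -69.49538542 1043.44421681] [[0.016, -0.983, 0.181], [-1.0, -0.013, 0.017], [-0.015, -0.181, -0.983]]
hub 0.66 319.1 224.1 [452.9 -55.3]
hub 0.58 304.4 194.9 [519.5 -20.6]
spokes 0.78 303.0 192.7 [524.7 -17.3]
spokes 0.75 351.6 179.9 [ 556.  -128.4]
spokes 0.41 290.4 259.8 [372.2   7.2]
pin_tip 0.63 289.2 255.5 [383.9  14.4]
label_roll_mid 0.88 350.7 176.3 [ 582.8 -131. ]
tie_tub_mid 0.83 317.5 224.6 [461.3 -50.2]
tally_counter_mid 0.91 278.8 200.3 [522.2  47.9]
tally_counter_mid 0.65 205.2 154.4 [639.3 240.8]
tally_counter_mid 0.46 446.3 263.5 [ 372.4 -363.2]
marker_pen 0.91 400.4 258.6 [ 383.5 -257.8]
probe_thermometer 0.62 396.2 151.6 [ 660.4 -252.2]
probe_thermometer 0.51 302.5 195.6 [540.1  -9.8]
probe_thermometer 0.38 302.3 200.3 [527.7  -9.4]
```

View pics/top0.png

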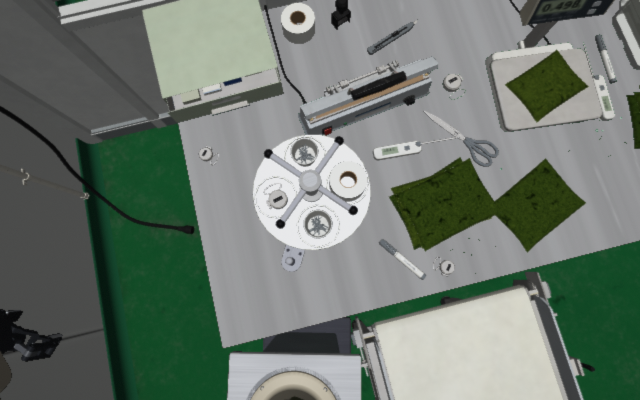

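View pics/side0.png

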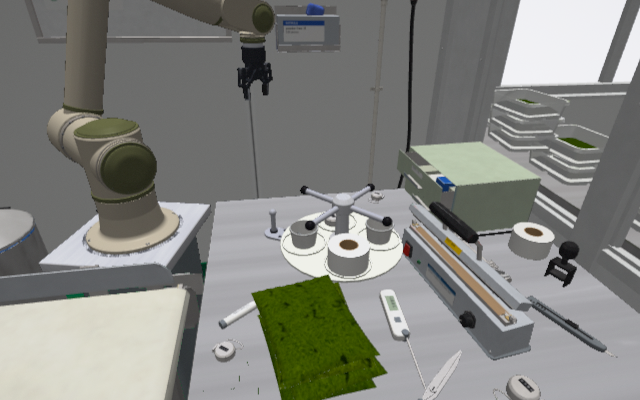

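```bash
python3 - <<'E'
from h import *
c=cam("top"); i=c["img"][120:280,240:390,::-1]
cv2.imwrite("pics/topc.png",cv2.resize(i,None,fx=5,fy=5,interpolation=cv2.INTER_CUBIC)[:,:750][:600+200])
c=cam("side"); i=c["img"][170:290,255:415,::-1]
cv2.imwrite("pics/sidec.png",cv2.resize(i,None,fx=5,fy=5,interpolation=cv2.INTER_CUBIC))
E
python3 -c "
import cv2;i=cv2.imread('pics/topc.png');print(i.shape);cv2.imwrite('pics/topc.png',cv2.resize(i,None,fx=.75,fy=.75))"
```

```text
(800, 750, 3)
```

View pics/topc.png

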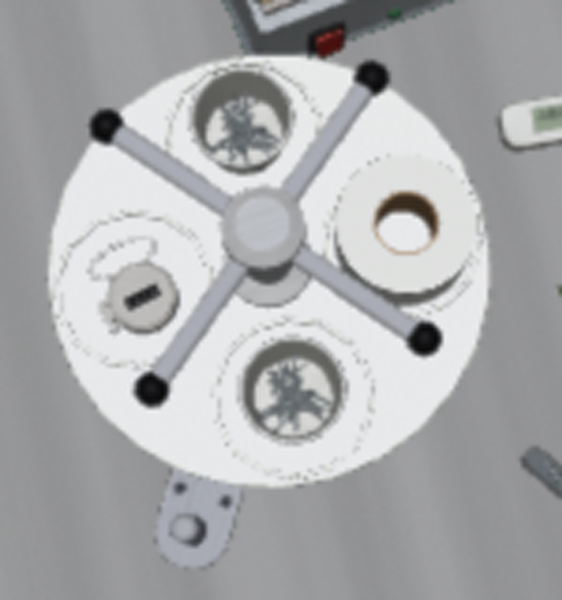

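View pics/sidec.png

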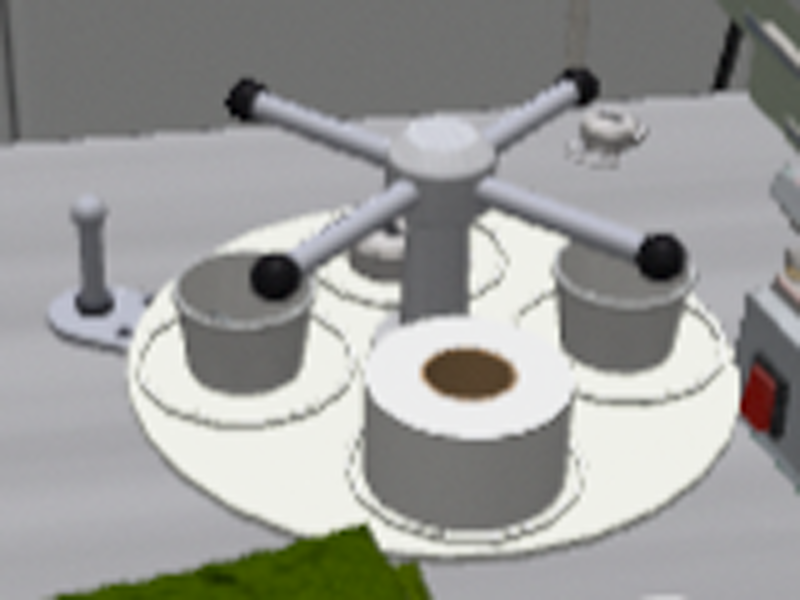

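```bash
cat >> h.py <<'E'
def tri(c1,p1,c2,p2):
    A=[];b=[]
    for c,p in((c1,p1),(c2,p2)):
        d=ray(c,*p);d/=np.linalg.norm(d);P=np.eye(3)-np.outer(d,d);A.append(P);b.append(P@np.array(c["eye"]))
    return np.linalg.lstsq(np.vstack(A),np.hstack(b),rcond=None)[0]
E
python3 - <<'E'
from h import *
t=cam("top");s=cam("side")
T=lambda x,y:(240+x/3.75-.4,120+y/3.75-.4)
S=lambda x,y:(255+x/5-.4,170+y/5-.4)
B={}
for n,a,b,z in(("bA",(107,126),(246,100),125),("bB",(372,76),(578,86),125),("bC",(425,339),(661,257),125),("bD",(152,390),(276,276),125),("pin",(188,528),(88,208),66),("rolltop",(407,219),(469,374),76),("rolltop_outer",(407,223),(469,378),76),("hubtop",(264,224),(442,134),149)):
    B[n]=onz(t,*T(*a),z)
    print(n,np.round(onz(t,*T(*a),z),1)[:2],np.round(onz(s,*S(*b),z),1)[:2])
for nm in "t","s":pass
h=sum(B["b"+k] for k in "ABCD")/4; print("hub",h)
for k in B:
    d=B[k]-h; print(k,round(np.hypot(*d[:2]),1),round(np.degrees(np.arctan2(d[1],d[0])),1))
E
```

```text
bA [617.5  66.2] [449.4  35.3]
bB [651.8 -98.3] [615.4  69.1]
bC [ 486.1 -131.5] [647.7 -96.6]
bD [452.8  32.7] [ 483.7 -129. ]
pin [372.9  13.6] [368.9  21.3]
rolltop [ 572.2 -123.1] [ 567.4 -122.6]
rolltop_outer [ 569.5 -123.1] [ 567.5 -125.7]
hubtop [550.6 -33.7] [549.6 -37.4]
hub [552.05977705 -32.74731157 125.        ]
bA 118.6 56.5
bB 119.4 -33.3
bC 118.7 -123.7
bD 118.9 146.6
pin 185.1 165.5
rolltop 92.6 -77.4
rolltop_outer 92.1 -79.1
hubtop 1.8 -147.0
```

Emit:
{"name": "apply_moves", "arguments": {
  "targets": [
    [-2.2,-1.6,0,0],
    [-2.2,-1.6,0,0],
    [-2.2,-1.6,0,0],
    [-2.2,-1.6,0,0],
    [-2.2,-1.6,0,0],
    [-2.2,-1.6,0,0],
    [-2.2,-1.6,0,0],
    [-2.2,-1.6,0,0]
  ],
  "grip": 0,
  "force": 40
}}

```text
time_s: 2.0
eef_pos: [335.4, 275.3, 304.0]
ee_rot: [0.0, 0.23, 0.973, 0.0]
force: [0.9, -0.6, -0.5]
grip_width: -0.003
```

Emit:
{"name": "apply_moves", "arguments": {
  "targets": [
    [-2.2,-1.6,0,0],
    [-2.2,-1.6,0,0],
    [-2.2,-1.6,0,0],
    [-2.2,-1.6,0,0],
    [-2.2,-1.6,0,0],
    [-2.2,-1.6,0,0],
    [-2.2,-1.6,0,0],
    [-2.2,-1.6,0,0]
  ]
}}

```text
time_s: 2.8
eef_pos: [435.5, 82.0, 304.0]
ee_rot: [0.0, 0.23, 0.973, 0.0]
force: [-0.5, 0.4, -0.3]
grip_width: -0.001
```

Emit:
{"name": "apply_moves", "arguments": {
  "targets": [
    [-2.2,-1.6,0,0],
    [-2.2,-1.6,0,0],
    [-2.2,-1.6,0,0],
    [-2.2,-1.6,0,0],
    [-2.2,-1.6,0,0],
    [-2.2,-1.6,0,0],
    [-2.2,-1.6,0,0],
    [0,0,0,-7]
  ]
}}

```text
time_s: 3.6
eef_pos: [523.6, -88.4, 303.4]
ee_rot: [-0.0, 0.17, 0.985, -0.0]
force: [-0.3, 0.7, -0.3]
grip_width: 0.002
```

Emit:
{"name": "apply_moves", "arguments": {
  "targets": [
    [-1.25,-1.0,0,0],
    [-1.2,-1.0,0,0],
    [0,0,2.5,0],
    [0,0,2.5,0],
    [0,0,2,0],
    [0,0,0,0]
  ]
}}

```text
time_s: 4.2
eef_pos: [538.4, -112.7, 231.5]
ee_rot: [-0.002, 0.17, 0.985, 0.001]
force: [-0.8, 0.8, -0.2]
grip_width: 0.002
```

```bash
python3 - <<'E'
from h import *
t=cam("top");s=cam("side")
a=cv2.resize(t["img"][110:290,240:400,::-1],None,fx=2.5,fy=2.5,interpolation=cv2.INTER_CUBIC)
b=cv2.resize(s["img"][100:280,255:415,::-1],None,fx=2.5,fy=2.5,interpolation=cv2.INTER_CUBIC)
cv2.imwrite("pics/p1.png",np.hstack([a,b]))
E
```

```text
(no output)
```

View pics/p1.png

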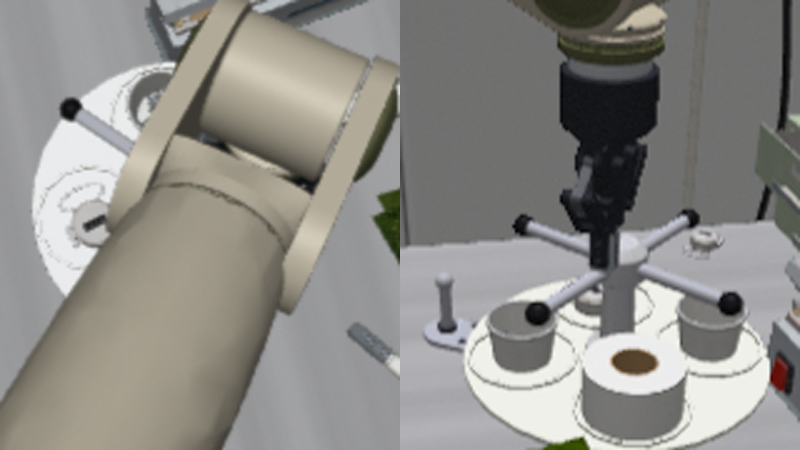

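```bash
python3 - <<'E'
from h import *
s=cam("side")
for z in(158.5,150,145): 
  p=proj(s,(538.4,-112.7,z)); print(z,p,(p-[255,100])*2.5+[400,0])
E
```

```text
158.5 [336.40342356 208.58739418] [603.50855891 271.46848545]
150 [336.2943547  212.08883663] [603.23588674 280.22209158]
145 [336.23072554 214.13152609] [603.07681386 285.32881523]
```

Emit:
{"name": "apply_moves", "arguments": {
  "targets": [
    [0,0,2,0],
    [0,0,2,0],
    [0,0,1,0],
    [0,0,0,0]
  ]
}}

```text
time_s: 4.75
eef_pos: [539.1, -113.0, 183.7]
ee_rot: [-0.0, 0.17, 0.985, 0.0]
force: [0.5, 0.3, -0.5]
grip_width: -0.002
```

```bash
python3 - <<'E'
from h import *
s=cam("side")
cv2.imwrite("pics/p2.png",cv2.resize(s["img"][150:280,255:415,::-1],None,fx=4,fy=4,interpolation=cv2.INTER_CUBIC))
hx,hy=18,82
for D in(1,2,3,4,5):
    c,n=np.cos(np.radians(D)),np.sin(np.radians(D)); print(D,hx*(1-c)+hy*n,hy*(1-c)-hx*n)
E
```

```text
1 1.433838815042205 -0.30165431869518733
2 2.8727238432613555 -0.57823875621087
3 4.316216786339066 -0.8296690622480434
4 5.7638779423414395 -1.0558686486998397
5 7.21526633965655 -1.2567686129809816
```

View pics/p2.png

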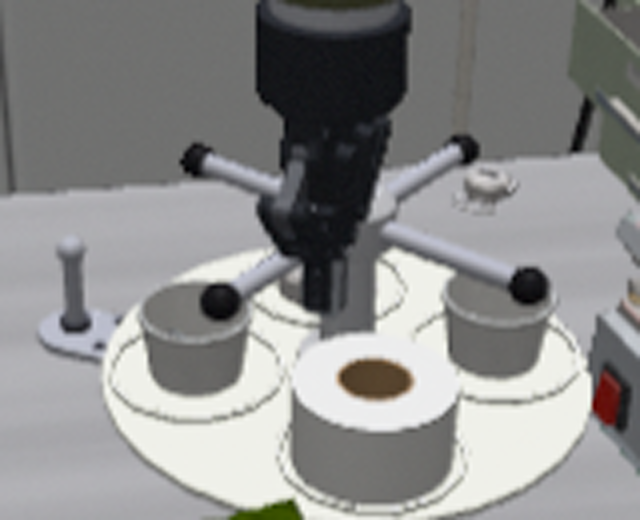

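Emit:
{"name": "apply_moves", "arguments": {
  "targets": [
    [0.29,-0.06,0,2],
    [0.29,-0.06,0,2],
    [0.29,-0.06,0,2],
    [0.29,-0.06,0,2],
    [0.29,-0.06,0,2],
    [0.22,-0.04,0,1.5],
    [0.22,-0.04,0,1.5],
    [0.22,-0.04,0,1.5]
  ]
}}

```text
time_s: 5.6
eef_pos: [519.0, -107.9, 184.9]
ee_rot: [0.002, 0.294, 0.956, -0.0]
force: [3.0, -0.4, 2.3]
grip_width: 0.003
```

Emit:
{"name": "apply_moves", "arguments": {
  "targets": [
    [0.29,-0.06,0,2],
    [0.29,-0.06,0,2],
    [0.29,-0.06,0,2],
    [0.29,-0.06,0,2],
    [0.29,-0.06,0,2],
    [0.29,-0.06,0,2],
    [0.29,-0.06,0,2],
    [0.29,-0.06,0,2]
  ]
}}

```text
time_s: 6.4
eef_pos: [498.2, -96.1, 184.4]
ee_rot: [0.001, 0.424, 0.906, 0.0]
force: [4.1, -0.8, 0.9]
grip_width: 0.001
```

```bash
python3 - <<'E'
from h import *
print(readout.sense()["force"])
t=cam("top");s=cam("side")
a=cv2.resize(t["img"][110:290,240:400,::-1],None,fx=2.5,fy=2.5,interpolation=cv2.INTER_CUBIC)
b=cv2.resize(s["img"][130:310,255:415,::-1],None,fx=2.5,fy=2.5,interpolation=cv2.INTER_CUBIC)
cv2.imwrite("pics/p3.png",np.hstack([a,b]))
E
```

```text
[ 4.08931239 -0.78367836  0.93221872]
```

View pics/p3.png

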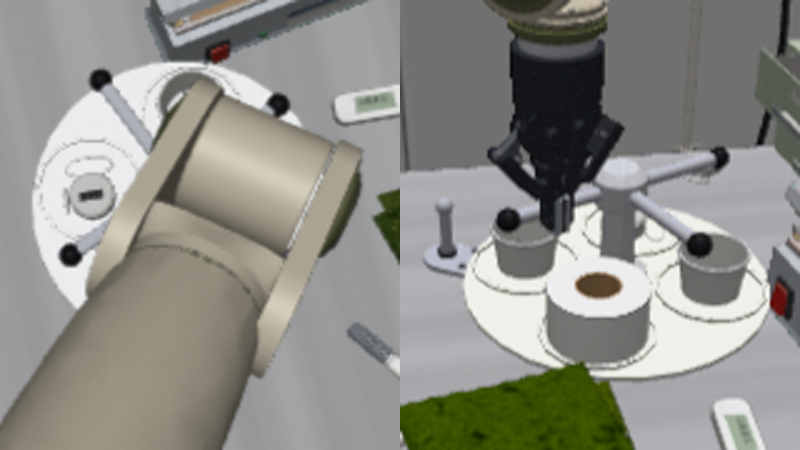

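Emit:
{"name": "apply_moves", "arguments": {
  "targets": [
    [0.36,-0.07,0,2.5],
    [0.43,-0.07,0,3],
    [0.43,-0.07,0,3],
    [0.43,-0.07,0,3],
    [0.43,-0.07,0,3],
    [0.43,-0.07,0,3],
    [0.43,-0.07,0,3],
    [0.43,-0.07,0,3]
  ]
}}

```text
time_s: 7.3
eef_pos: [476.8, -69.9, 184.2]
ee_rot: [0.001, 0.6, 0.8, 0.0]
force: [2.2, -2.4, -0.5]
grip_width: 0.002
```

Emit:
{"name": "apply_moves", "arguments": {
  "targets": [
    [0.43,-0.07,0,3],
    [0.43,-0.07,0,3],
    [0.43,-0.07,0,3],
    [0.43,-0.07,0,3],
    [0.43,-0.07,0,3],
    [0.43,-0.07,0,3],
    [0.43,-0.07,0,3],
    [0.43,-0.07,0,3]
  ]
}}

```text
time_s: 8.1
eef_pos: [467.7, -36.5, 184.2]
ee_rot: [0.001, 0.753, 0.658, -0.0]
force: [1.6, -2.3, 1.4]
grip_width: 0.002
```

```bash
python3 - <<'E'
from h import *
r=readout.sense();print(r["force"],r["joints"])
t=cam("top");s=cam("side")
a=cv2.resize(t["img"][110:290,240:400,::-1],None,fx=2.5,fy=2.5,interpolation=cv2.INTER_CUBIC)
b=cv2.resize(s["img"][130:310,255:415,::-1],None,fx=2.5,fy=2.5,interpolation=cv2.INTER_CUBIC)
cv2.imwrite("pics/p4.png",np.hstack([a,b]))
E
```

```text
[ 1.60294281 -2.25460059  1.43486991] [-3.28208568e-01  3.30522110e-01  1.81734569e+00 -7.82341168e-04
  9.92690646e-01 -1.94004773e-01]
```

View pics/p4.png

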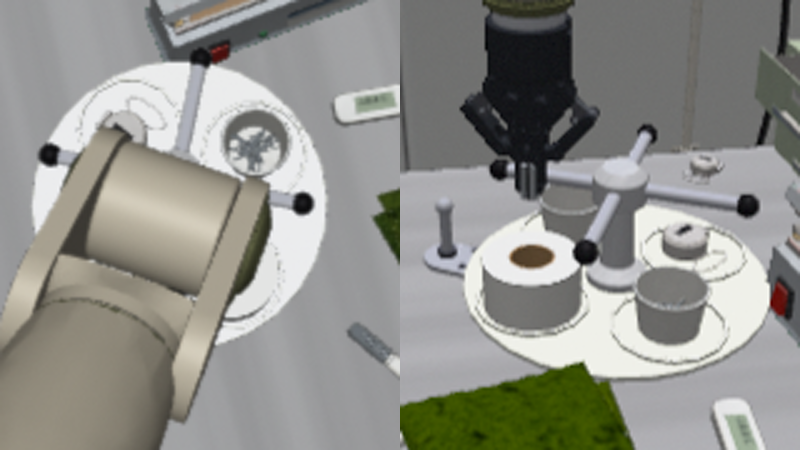

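Emit:
{"name": "apply_moves", "arguments": {
  "targets": [
    [0.43,-0.06,0,3],
    [0.43,-0.06,0,3],
    [0.43,-0.06,0,3],
    [0.43,-0.06,0,3],
    [0.43,-0.06,0,3],
    [0.43,-0.06,0,3],
    [0.43,-0.06,0,3],
    [0.43,-0.06,0,3]
  ]
}}

```text
time_s: 9.0
eef_pos: [473.2, -2.5, 183.8]
ee_rot: [-0.0, 0.873, 0.488, -0.001]
force: [-1.1, -3.9, 1.6]
grip_width: -0.0
```

Emit:
{"name": "apply_moves", "arguments": {
  "targets": [
    [0.43,-0.06,0,3],
    [0.43,-0.06,0,3],
    [0.43,-0.06,0,3],
    [0.36,-0.06,0,2.5],
    [0.29,-0.05,0,2],
    [0.14,-0.03,0,1],
    [0.07,-0.01,0,0.5],
    [0,0,0,0]
  ]
}}

```text
time_s: 9.8
eef_pos: [483.9, 16.6, 183.8]
ee_rot: [-0.0, 0.929, 0.37, -0.0]
force: [-1.1, -1.8, 1.5]
grip_width: -0.001
```

```bash
python3 - <<'E'
from h import *
r=readout.sense();print(r["force"],r["eef_pos"],2*np.degrees(np.arctan2(r["ee_rot"][2],r["ee_rot"][1])))
t=cam("top");s=cam("side")
a=cv2.resize(t["img"][110:290,240:400,::-1],None,fx=2.5,fy=2.5,interpolation=cv2.INTER_CUBIC)
b=cv2.resize(s["img"][130:310,255:415,::-1],None,fx=2.5,fy=2.5,interpolation=cv2.INTER_CUBIC)
cv2.imwrite("pics/p5.png",np.hstack([a,b]))
E
```

```text
[-1.08602668 -1.82468803  1.49128587] [483.93362503  16.5692147  183.82407583] 43.47406712094617
```

View pics/p5.png

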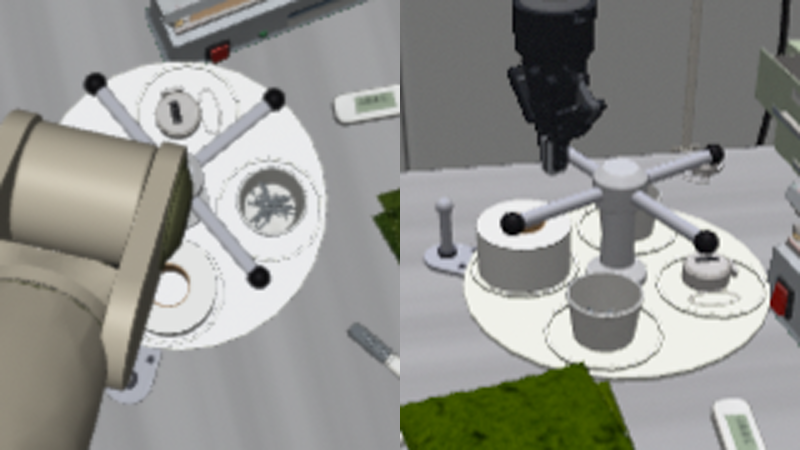

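```bash
cat >> h.py <<'E'
def balls(c,pts,z=125,hw=9):
    out=[]
    for u,v in pts:
        u0,v0=int(u)-hw,int(v)-hw
        g=c["img"][v0:v0+2*hw+1,u0:u0+2*hw+1].max(2).astype(float)
        w=np.clip(70-g,0,50)
        n,l,st,ce=cv2.connectedComponentsWithStats((w>0).astype(np.uint8))
        k=1+np.argmax(st[1:,4]); w=w*(l==k); yy,xx=np.mgrid[:2*hw+1,:2*hw+1]
        out.append(onz(c,u0+(w*xx).sum()/w.sum(),v0+(w*yy).sum()/w.sum(),z)[:2])
    return np.array(out)
E
python3 - <<'E'
from h import *
t=cam("top")
I=cv2.imread("pics/top0.png")[:,:,::-1]
c0=dict(t);c0["img"]=I
b0=balls(c0,[(268,153),(339,140),(353,210),(280,223)]);h=b0.mean(0)
print(h,[np.round((np.hypot(*(b-h)),np.degrees(np.arctan2(*(b-h)[::-1]))),2) for b in b0])
b=balls(t,[(240+95/2.5,110+83/2.5),(240+274/2.5,110+98/2.5),(240+259/2.5,110+276/2.5)])
print([np.round((np.hypot(*(x-h)),np.degrees(np.arctan2(*(x-h)[::-1]))),2) for x in b])
E
```

```text
[552.26296313 -32.46705702] [array([119.59,  56.66]), array([119.6 , -33.71]), array([ 118.91, -123.7 ]), array([118.85, 146.62])]
[array([119.6 ,  40.58]), array([119.59, -49.64]), array([ 119.04, -139.56])]
```

Emit:
{"name": "apply_moves", "arguments": {
  "targets": [
    [0.14,-0.02,0,1],
    [0.29,-0.04,0,2],
    [0.29,-0.04,0,2],
    [0.22,-0.03,0,1.5],
    [0.14,-0.02,0,1],
    [0.07,-0.01,0,0.5],
    [0,0,0,0],
    [-3.0,0,0,0]
  ]
}}

```text
time_s: 10.75
eef_pos: [468.5, 8.5, 184.0]
ee_rot: [0.0, 0.952, 0.305, 0.001]
force: [-0.5, -0.6, 0.4]
grip_width: 0.005
```

Emit:
{"name": "apply_moves", "arguments": {
  "targets": [
    [0,0,-3,0],
    [0,0,-5,0],
    [0,-5,-2,0],
    [0,-5,0,0],
    [0,-5,0,0],
    [0,0,0,0]
  ]
}}

```text
time_s: 11.35
eef_pos: [379.7, 130.6, 282.8]
ee_rot: [-0.001, 0.952, 0.307, 0.0]
force: [0.3, -0.6, 0.0]
grip_width: 0.005
```

```bash
python3 - <<'E'
from h import *
t=cam("top");s=cam("side");save(t,"t6.png");save(s,"s6.png")
a=cv2.resize(t["img"][120:280,240:400,::-1],None,fx=3.75,fy=3.75,interpolation=cv2.INTER_CUBIC)
cv2.imwrite("pics/p6.png",a)
b=cv2.resize(s["img"][170:290,255:415,::-1],None,fx=5,fy=5,interpolation=cv2.INTER_CUBIC)
cv2.imwrite("pics/p6s.png",b)
E
```

```text
(no output)
```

View pics/p6.png

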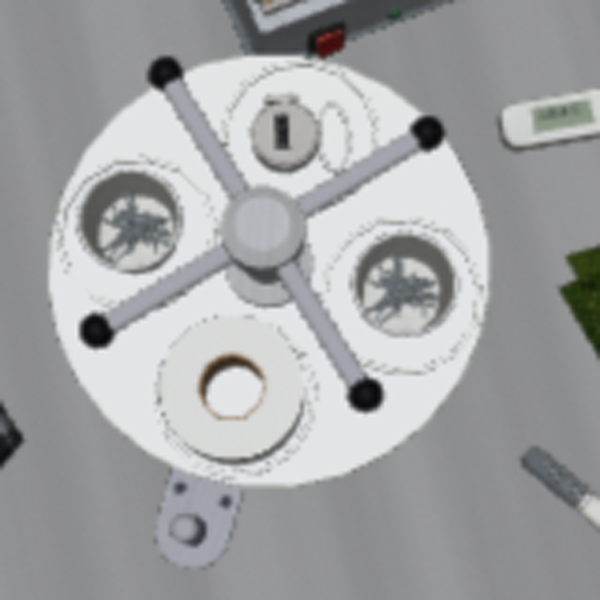

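View pics/p6s.png

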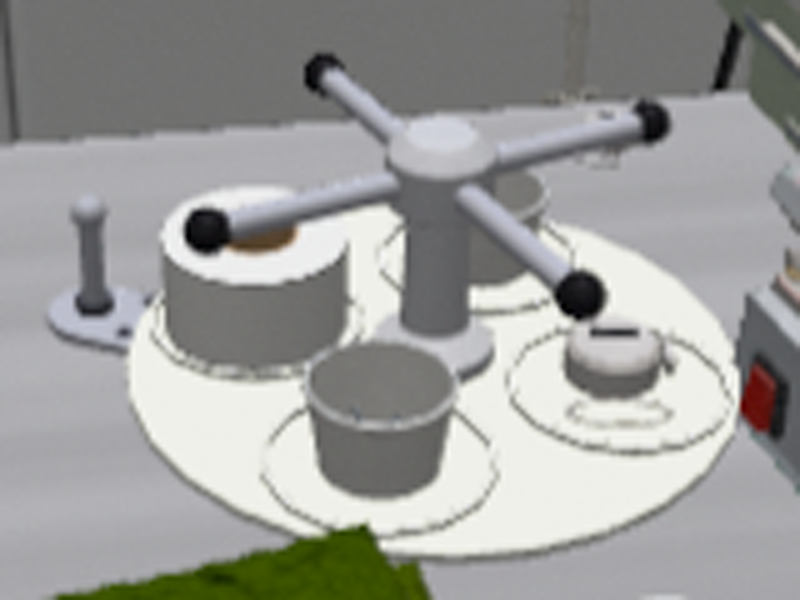

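```bash
python3 - <<'E'
from h import *
t=cam("top");s=cam("side")
a=cv2.resize(t["img"][240:275,275:310,::-1],None,fx=11,fy=11,interpolation=cv2.INTER_CUBIC)
b=cv2.resize(s["img"][205:240,255:290,::-1],None,fx=11,fy=11,interpolation=cv2.INTER_CUBIC)
cv2.imwrite("pics/p7.png",np.hstack([a,b]))
a=cv2.resize(t["img"][200:250,276:326,::-1],None,fx=11,fy=11,interpolation=cv2.INTER_CUBIC)
cv2.imwrite("pics/p8.png",a)
c=t
b=balls(c,[(240+x/3.75,120+y/3.75) for x,y in((165,72),(428,132),(366,395),(97,330))]);h=b.mean(0)
print(h,[np.round((np.hypot(*(x-h)),np.degrees(np.arctan2(*(x-h)[::-1]))),2) for x in b])
b=balls(s,[(255+x/5,170+y/5) for x,y in((323,73),(652,121),(581,295),(208,230))]);h=b.mean(0)
print(h,[np.round((np.hypot(*(x-h)),np.degrees(np.arctan2(*(x-h)[::-1]))),2) for x in b])
E
```

```text
[552.33996292 -32.55076779] [array([119.71,  32.45]), array([119.44, -57.8 ]), array([ 118.96, -147.76]), array([118.99, 122.56])]
[548.20343507 -30.70818815] [array([123.26, 122.91]), array([120.61,  31.3 ]), array([119.77, -58.15]), array([ 118.35, -147.03])]
```

View pics/p7.png

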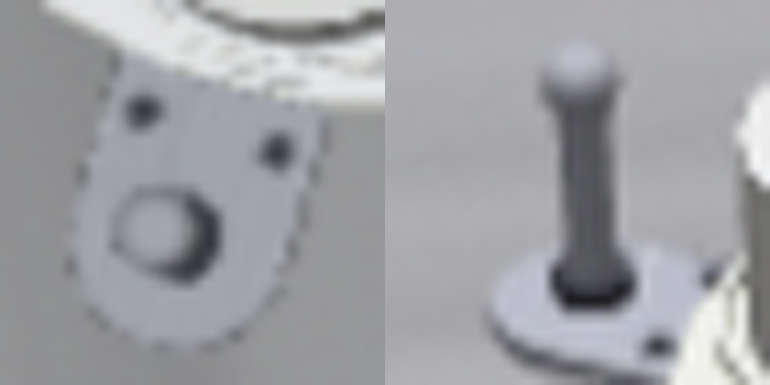

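View pics/p8.png

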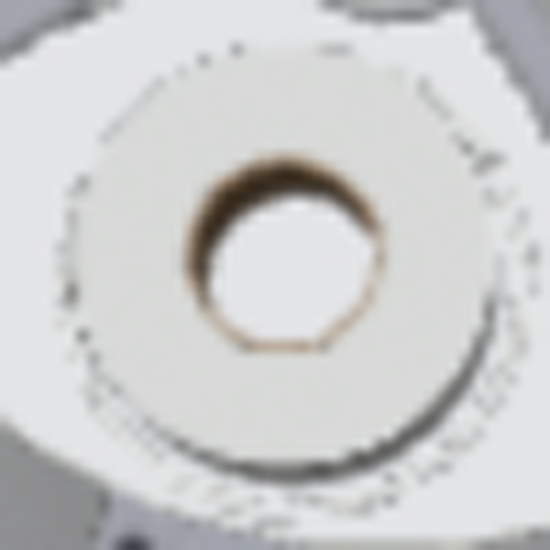

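```bash
python3 - <<'E'
from h import *
t=cam("top");s=cam("side")
h=np.array([552.3,-32.5])
def pr(n,u,v,z,h=h,c=t):
    p=onz(c,u,v,z)[:2]; d=p-h; print(n,p.round(1),round(np.hypot(*d),1),round(np.degrees(np.arctan2(d[1],d[0])),2)); return p
P=lambda x,y:(275+x/11-.45,240+y/11-.45)
pr("pin",*P(154,228),66)
for z in(6,10,15):
    a=pr("b1",*P(143,111),z);b=pr("b2",*P(277,152),z);m=(a+b)/2;d=m-h;print(" mid",np.hypot(*d),np.degrees(np.arctan2(d[1],d[0])), "perp",np.degrees(np.arctan2(*(b-a)[::-1]))%180+90)
pr("roll",301.55,222.6,76)
for n,z in(("label_roll_mid",50),("pin_tip",75),("hub",125)):
  for r in nets.boxes_of("top",n)[:2]: pr(n,r["location"][0]*640,r["location"][1]*400,z)
hs=np.array([548.5,-30.8])
pr("side pin",255+(580-385)/11-.45,205+78/11-.45,66,hs,s)
for n,z in(("label_roll_mid",50),("pin_tip",75),("hub",125)):
  for r in nets.boxes_of("side",n)[:2]: pr(n+" side",r["location"][0]*640,r["location"][1]*400,z,hs,s)
# sub-pixel roll ellipse in top: bright hole
E
```

```text
pin [373.1  16.4] 185.7 164.73
b1 [401.6  25. ] 161.3 159.11
b2 [392.8  -5.9] 161.7 170.55
 mid 160.70507216651222 164.83793658427652 perp 164.0317023212034
b1 [401.4  24.6] 161.4 159.26
b2 [392.6  -6.2] 161.9 170.65
 mid 160.8373029191371 164.96312439159485 perp 164.03170232120328
b1 [401.1  24.2] 161.5 159.45
b2 [392.3  -6.5] 162.1 170.77
 mid 161.0036691227684 165.1193190037312 perp 164.03170232120328
roll [461.9 -12.8] 92.5 167.7
label_roll_mid [474.4  -3.1] 83.2 159.32
pin_tip [383.6  10. ] 174.0 165.85
hub [527.3 -37.6] 25.6 -168.43
side pin [369.5  19.1] 185.8 164.43
label_roll_mid side [465.8 -32.9] 82.7 -178.58
pin_tip side [390.4 -87.6] 168.0 -160.24
hub side [ 572.  -190.7] 161.6 -81.66
hub side [587.8 -87. ] 68.6 -55.02
```

Emit:
{"name": "apply_moves", "arguments": {
  "targets": [
    [0,5,0,0],
    [0,5,0,0],
    [0,5,0,0],
    [0,0,4,0],
    [0,0,4,0],
    [0,0,2,0],
    [1,0,0,0],
    [0,0,0,0]
  ]
}}

```text
time_s: 12.75
eef_pos: [478.8, 11.2, 183.3]
ee_rot: [0.0, 0.953, 0.304, 0.001]
force: [-0.0, 0.9, 0.9]
grip_width: -0.001
```

Emit:
{"name": "apply_moves", "arguments": {
  "targets": [
    [1.0,0,0,0],
    [0.7,0,0,0],
    [0.2,0,0,0],
    [0.1,0,0,0],
    [0.07,-0.01,0,0.5],
    [0.11,-0.02,0,0.8],
    [0.07,-0.01,0,0.5],
    [0,0,0,0]
  ]
}}

```text
time_s: 13.55
eef_pos: [495.7, 24.2, 182.5]
ee_rot: [-0.0, 0.957, 0.289, 0.0]
force: [-1.2, -2.1, 1.5]
grip_width: 0.0
```

```bash
python3 - <<'E'
from h import *
t=cam("top");print(readout.sense()["force"])
cv2.imwrite("pics/p9.png",cv2.resize(t["img"][120:280,240:400,::-1],None,fx=3.75,fy=3.75))
b=balls(t,[(240+x/3.75,120+y/3.75) for x,y in((165,72),(428,132),(366,395))]);h=np.array([552.3,-32.5])
print(h,[np.round((np.hypot(*(x-h)),np.degrees(np.arctan2(*(x-h)[::-1]))),2) for x in b])
E
```

```text
[-1.92824956 -1.06193065  0.97530182]
[552.3 -32.5] [array([119.5 ,  30.46]), array([119.48, -59.83]), array([ 118.99, -149.68])]
```

View pics/p9.png

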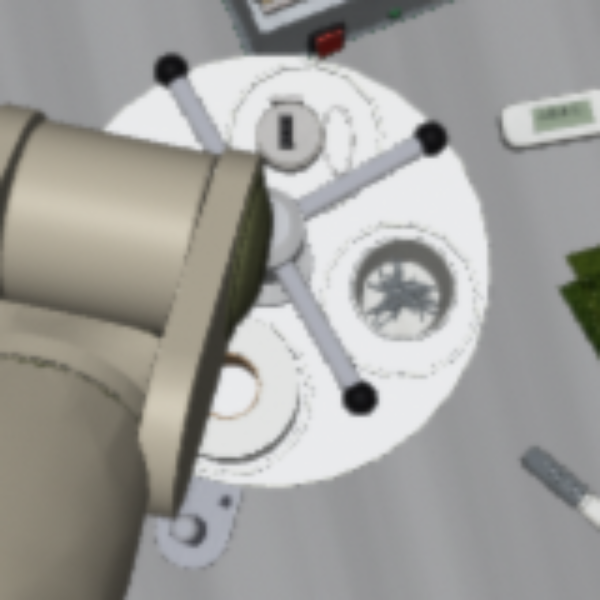

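Emit:
{"name": "apply_moves", "arguments": {
  "targets": [
    [0.04,0,0,0.3],
    [0.05,-0.01,0,0.3],
    [0.04,0,0,0.3],
    [0,0,0,0],
    [0,0,0,0]
  ]
}}

```text
time_s: 14.1
eef_pos: [496.7, 25.0, 182.4]
ee_rot: [-0.0, 0.959, 0.282, -0.0]
force: [-0.8, -0.6, 1.7]
grip_width: -0.0
```

```bash
python3 - <<'E'
from h import *
t=cam("top");print(readout.sense()["force"])
b=balls(t,[(240+x/3.75,120+y/3.75) for x,y in((170,70),(430,137),(360,397))]);h=np.array([552.3,-32.5])
print(h,[np.round((np.hypot(*(x-h)),np.degrees(np.arctan2(*(x-h)[::-1]))),2) for x in b])
E
```

```text
[-1.81245689 -0.06123261  1.35823748]
[552.3 -32.5] [array([119.56,  29.57]), array([119.44, -60.74]), array([ 119.04, -150.62])]
```

Moved a further 0.92°. Next I'll retreat and check.

Emit:
{"name": "apply_moves", "arguments": {
  "targets": [
    [-0.5,0,0,0],
    [-1.5,0,0,0],
    [-1,0,0,0],
    [0,0,-3,0],
    [0,0,-5,0],
    [0,-5,-2,0],
    [0,-5,0,0],
    [0,-5,0,0]
  ]
}}

```text
time_s: 14.95
eef_pos: [391.2, 132.7, 281.6]
ee_rot: [0.0, 0.96, 0.281, 0.001]
force: [0.6, 1.4, -0.2]
grip_width: -0.002
```

Emit:
{"name": "apply_moves", "arguments": {
  "targets": [
    [0,-3,0,0],
    [0,0,0,0],
    [0,0,0,0],
    [0,0,0,0]
  ]
}}

```text
time_s: 15.35
eef_pos: [376.6, 156.5, 281.0]
ee_rot: [0.0, 0.96, 0.281, 0.0]
force: [-0.4, -0.0, -0.5]
grip_width: 0.002
```

```bash
python3 - <<'E'
from h import *
t=cam("top");s=cam("side")
b=balls(t,[(240+x/3.75,120+y/3.75) for x,y in((170,70),(430,137),(360,397),(92,326))]);h=b.mean(0)
print(h,[np.round((np.hypot(*(x-h)),np.degrees(np.arctan2(*(x-h)[::-1]))),2) for x in b])
a=cv2.resize(t["img"][120:280,240:400,::-1],None,fx=3.75,fy=3.75,interpolation=cv2.INTER_CUBIC)
cv2.imwrite("pics/p10.png",a)
a=cv2.resize(t["img"][200:250,276:326,::-1],None,fx=11,fy=11,interpolation=cv2.INTER_CUBIC)
cv2.imwrite("pics/p11.png",a)
save(s,"s12.png")
E
```

```text
[552.23767805 -32.59522201] [array([119.67,  29.61]), array([119.42, -60.68]), array([ 118.91, -150.67]), array([118.83, 119.69])]
```

View pics/p10.png

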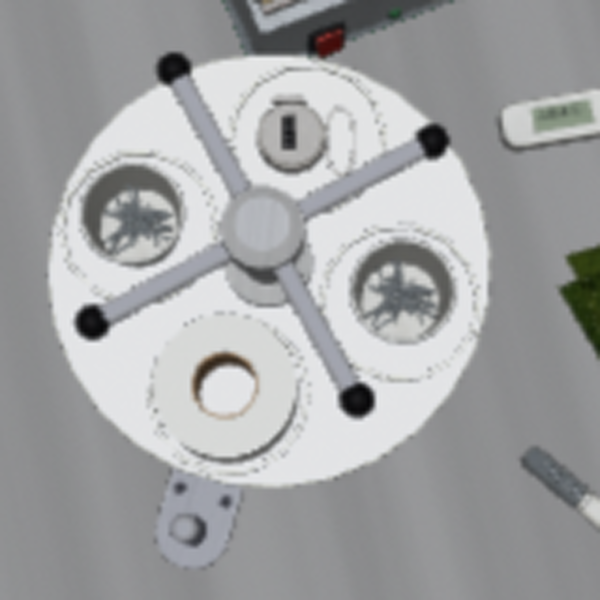

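View pics/p11.png

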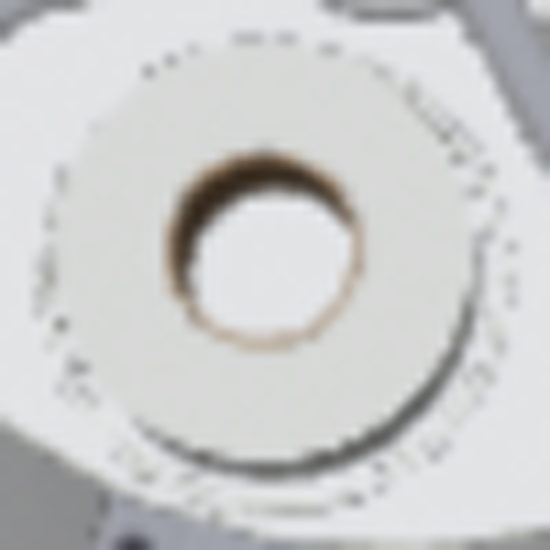

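View pics/s12.png

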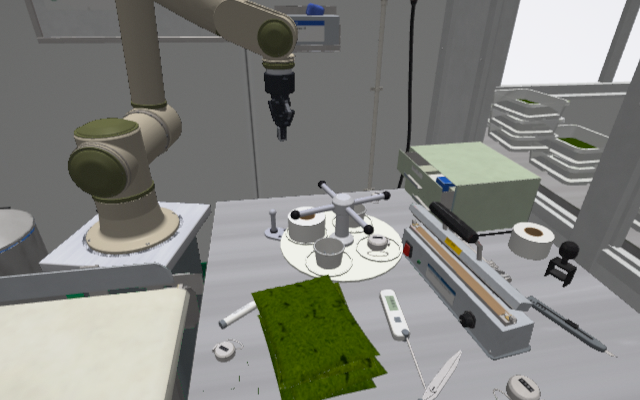

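```bash
python3 -c "
from h import *
print(readout.sense()['force']); print(ctrl.finish_job())"
```

```text
[ 0.26421222  0.00410381 -0.23053657]
the job is handed in; nothing more can be done
None
```

I turned the supply turntable about 117° clockwise, seen from above, by pushing one spoke with the shut fingers. I then backed the finger off, lifted it clear, and handed the job in at about 15.5 s. No verdict is reported.

**Alignment:** The label roll sits at about 164.5–164.8° round the turning axis. The pin measures about 164.4–164.7° from the two cameras, so they agree to within about half a degree. The tongue's two bolts gave 164–165°, which fits.

**At rest:** The spokes stayed where they were after the finger was taken away, with the same angles before and after to about 0.1°.

**Supplies and other things:** In the last pictures the roll, both tubs and the counter stand upright inside their lips. The pen, thermometer and other items look unmoved by eye; I did not measure them.

**Force:** The readings I took while pushing were about 5 N or less.

**Disagreements:** The trained networks' late readings of the roll, hub and pin were poor, some off by tens of mm. I relied instead on the ball ends of the spokes, the roll's core and the pin as measured in the images. The side camera placed the hub about 4 mm away from where the top camera did. I therefore took each angle within one picture only.

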